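Fit the quarter-turn pull to the blue drawer front

TASK

Fit the black bar pull to the blue drawer front: take it from its wooden holder, find the slot in the metal keeper plate, by feel if need be, pass the T-foot through it, push down against the pull's spring collar, turn it a quarter turn either way and let it spring up so that it locks in the cross notch beneath. Push gently, never harder than about 25 N on the drawer front, let go at the end, and leave the orange knob and everything else on the table where it is.

Things in the scene. Friction and masses are not known exactly. Their poses are not given: they have to be found in the camera images.
- pull: Black bar pull, loose, 80 to 110 g, upright in one of the holder's pockets. Origin: middle of its foot's underside, z up. T-foot: steel bar 32 (x) x 8 (y) x 7 mm high, z 0 to 7. Above it a round shank 8 mm thick, a sprung grey collar, and at z = 36 to 60 a black grip bar 46 (x) x 14 (y) mm, parallel to the foot. Half a turn about z gives the same part.
- pull_collar_low (a point): Under the pull's collar when free, on the pull's axis, 11 mm above its origin. Grey collar 36 mm wide, 8 mm high. It slides up the shank by at most 10 mm against a spring: 2.4 N at rest plus 0.8 N per mm, 10.4 N at the end, hard beyond. It bears on the keeper plate's top as the foot goes through.
- panel: Blue drawer front, fixed, face up, 200 (x) x 240 (y) mm, on two battens 45 mm high. Origin on the table under its middle, x and y along its edges, z up. Blue board z = 45 to 57 mm with a window, 80 (x) x 56 (y) mm, open down to the table. Over the window a bright metal keeper plate, 104 (x) x 84 (y) mm, z = 57 to 67 mm, clamped so it stays put.
- window_top (a point): Panel point x = 0, y = 0, z = 67 mm: height of the keeper plate's top. The plate has one through slot, 36 (along panel x) x 11 mm (panel y). The slot's middle is at panel x = 0, but the plate was shifted towards the panel's +y side before it was clamped: the slot's middle lies anywhere from y = 3 to 17 mm, and no listed pose tells where. Look or feel for it.
- window_under (a point): Panel point x = 0, y = 0, z = 57 mm: height of the plate's underside. There a notch 12 mm wide, 36 mm long, 3 mm deep crosses the slot, middle on middle, along panel y. To turn, the foot must be wholly below the underside: pull origin under panel z = 50 mm (collar spring at its end at 46). Locked: pull x along panel y, foot's top in the notch, pull origin at panel z = 53.
- holder: Fixed wooden block 200 (x) x 64 (y) x 30 mm high; origin under its middle. Two pockets 38 x 14 mm, 14 mm deep, centred at x = -50 and +50 mm, y = 0, long side along x; the pull stands in one with its collar resting on the block's top, the orange knob in the other; which is which varies.
- decoy: Orange round knob, 30 mm diameter, 56 mm long, plain round foot; not for this drawer front: stays in its pocket. Origin: centre of the underside of its foot. Leave it there.
- screwdriver: Screwdriver with a red handle lying on the table, about 200 mm long; leave alone.
- mug: White mug, 80 mm wide, 90 mm high, origin under its middle; leave alone.
- jar: Jar with yellow lid, 66 mm wide, 85 mm high, origin under its middle; leave alone.
- book: Red book 150 x 210 x 25 mm, origin under its middle; leave alone.
- toycar: Yellow toy car 90 mm long, 44 mm high, origin under its middle; leave alone.

How it is judged (in metres and radians):
On the way:
1. the foot has been passed through the slot, lengthwise, to below the keeper plate (z of pull in the frame of panel between 0.04 and 0.0515 m and angle between the x axis of pull and the x axis of panel, either way round below 0.2 rad and x of pull in the frame of panel between -0.006 and 0.006 m and y of pull in the frame of panel between -0.001 and 0.021 m), for 0.05 s.
At the end, for the whole second after the job is handed in: The pull stands upright (within 0.12 rad) in the keeper plate, turned across the slot (pull x within 0.2 rad of panel y), its foot sprung up into the notch (origin 51.5 to 54.5 mm above the panel's origin, within 6 mm of panel x = 0, and -1 to 21 mm in panel y), at rest and released (z of pull in the frame of panel between 0.0515 and 0.0545 m and angle between the x axis of pull and the y axis of panel, either way round below 0.2 rad and angle between pull's own z axis and vertical below 0.12 rad and x of pull in the frame of panel between -0.006 and 0.006 m and y of pull in the frame of panel between -0.001 and 0.021 m and linear speed of pull below 0.02 m/s and contact force between the fingers and pull below 0.1 N); the robot touches nothing.
It fails at once if the pull is pressed on the drawer front or its plate with more than 35 N (contact force between pull and panel above 35 N).
It fails at once if the robot presses on the drawer front itself with more than 35 N (contact force between any of the fingers, the arm and panel above 35 N).
It fails at once if the orange knob is taken or knocked out of place (15 mm) (distance of decoy from where it was at the start of the episode above 0.015 m).
It fails at once if something else on the table is moved by more than 20 mm (distance of any of screwdriver, mug, jar, book, toycar from where it was at the start of the episode above 0.02 m).
It also fails if it takes over 64 s, if anything falls off the work surface, if the arm or the gripper's body presses on something with over 40 N, if the wrist force passes 120 N, or if a joint passes its speed limit or range.

ROBOT

A 6-joint arm with a two-finger parallel gripper is mounted at the origin on the work surface. World frame = base frame: x ahead of the robot, y to its left, z up, the work surface at z = 0. Lengths are in m, angles in degrees, forces in N, time in s.
With the tool pointing down it reaches from about 0.35 to 0.875 m from the base axis. Payload 4.2 kg.
Tool frame: the origin (TCP) lies between the finger pads; the fingertips stand 17 mm ahead of it and the grasp point (between the pads) lies 2 mm behind it; z points along the fingers, y is the line along which they close (so a half turn about z gives the same grasp; the last joint's range is limited). The gripper opens to 87 mm and grips with 3 to 60 N. Pads are 19 mm wide; open, the fingers measure 117 mm over their backs; the gripper's body (75 mm by 190 mm) begins 51 mm behind the grasp point.
Start: joints at [84.488, 22.042, 0.453, 0, -68.411, -14.817], TCP at [0.217, 0.586, 0.24] pointing down, gripper open.
Joint ranges: [-179.83, 179.83], [-69.29, 118.12], [-61.27, 80.66], [-181.25, 117.63], [-171.15, -9.14], [-177.46, 177.46]. Speed limits (degrees/s): [159.86, 159.86, 180, 180, 180, 180].

INTERFACE

Orientations are given as a 3x3 rotation matrix whose columns are the frame's x, y, z axes.
In Python, from station import r gives the robot as it stands.
- The arm moves only by the tool servo_tool, never from a script. Its argument "targets" is a list of rows, each a list of 5 numbers: the shift along the world's x, y, z in units of 30 mm (1.0 is 30 mm), then the turn about the world's z in rad, then the finger opening in mm, from 0 to 87. In form: [[x, y, z, turn, gripper], ...]. A call has exactly 5 rows; each row is the pose to reach, as a shift and turn from the pose commanded when the call began; what a row does not reach only later rows make up. A row lasts 1/12 s, in which the tool goes at most 41.7 mm and 7.16 degrees, less where a joint would pass 70% of its speed; a pose out of reach is approached as far as the arm can. A call with a gripper value outside its range is refused whole. The fingers move at their own pace and stop on an object; the grip force is fixed at half the most. Time passes only in rows, so rows that repeat a pose let the fingers close, or fill a call up. It gives the time, the measured TCP pose, the force, the opening and the grip force at its end, in the units of the state.
- r.sense(): the state, without advancing time (a new reading comes with each control period).
- r.capture(name): name is "scene" or "top" or "wrist"; returns a dict with "pixels" (384x512x3 uint8, red, green, blue), "fx", "fy", "cx", "cy" (pixels), "dist_coeffs" ([k1, k2, p1, p2, k3] as OpenCV has them; the pictures are not rectified), "world_from_camera" (4x4, takes a point from camera to world coordinates). Camera axes: x right, y down, z forward; pixel columns grow to the right and rows downward; lengths in m; the calibration is good to about 2 mm. A picture is of the moment at which its call begins. There is no depth.
- r.finish_job(): hands the job in; it is judged then, once.
The state is a dict: "time_s": time; "joints": joint angles; "joint_velocities": joint speeds; "effort": joint torques, N m; "tcp_pos": TCP position; "ee_rot": TCP orientation; "wrist_force": force on the tool from outside, world axes, zero at the start; "moment": the same for the moment, N m; "gripper_width": opening from 0.0 (shut) to 1.0 (fully open); "gripper_force": force on a finger pad.
Only numpy, scipy, OpenCV 4.12 (cv2) and the standard library are available. Lean on these libraries where they do the work, as an engineer would, in place of code of your own. Each camera call takes 0.05 s, during which the arm holds its last target. There are 200 camera calls.

## Working session

There is one attempt and no reset: what is moved stays moved. The work goes in short steps, Python scripts to look and compute and a tool call to move; the robot and the scene stay as the last step left them, time stands still between calls to the robot, and variables do not carry over. Pictures are saved under pics/ and viewed, at most 10 in all, crops included, and the job is handed in when it is done.

Besides the shell and the picture viewer there is one more tool, called after "Call:" as name(argument=value, ...) on one line, values as JSON. servo_tool: Moves the arm, as the interface text tells. Its arguments: {"type":"object","properties":{"targets":{"type":"array","items":{"type":"array","items":{"type":"number"}}}},"required":["targets"]}

```bash
mkdir -p pics
python3 - <<'E'
from station import r
import cv2,pickle,numpy as np
c={n:r.capture(n) for n in("scene","top","wrist")}
pickle.dump(c,open("c0.pkl","wb"))
for n in("top","scene"): cv2.imwrite(f"pics/{n}0.png",c[n]["pixels"][:,:,::-1])
for n in c: print(n,c[n]["fx"],c[n]["dist_coeffs"],np.round(c[n]["world_from_camera"],3).tolist())
s=r.sense();print(s)
E
```

```text
scene 410.20289037517637 [-0.08743442  0.          0.          0.          0.        ] [[0.238, 0.611, -0.755, 1.43], [0.971, -0.16, 0.177, -0.215], [-0.013, -0.775, -0.631, 0.761], [0.0, 0.0, 0.0, 1.0]]
top 358.33196665646284 [-0.03696258  0.          0.          0.          0.        ] [[0.019, -0.997, 0.075, 0.521], [-1.0, -0.02, -0.012, -0.018], [0.013, -0.075, -0.997, 1.192], [0.0, 0.0, 0.0, 1.0]]
wrist 278.50301523722845 [-0.01878414  0.          0.          0.          0.        ] [[-0.348, -0.9, -0.262, 0.289], [-0.937, 0.335, 0.095, 0.56], [0.003, 0.278, -0.96, 0.383], [0.0, 0.0, 0.0, 1.0]]
{'time_s': 0.15, 'joints': array([ 8.44882585e+01,  2.20803599e+01,  3.99356348e-01, -1.96641802e-02,
       -6.84119223e+01, -1.48166815e+01]), 'joint_velocities': array([ 0.0943237 , -0.00322968,  0.21224885,  0.04798644,  0.06783049,
       -0.02038041]), 'effort': array([-1.94011059e-04, -3.91050267e+01,  1.87588567e+01,  4.22236070e+00,
        1.23913158e-02, -1.37266106e-04]), 'tcp_pos': array([0.21696594, 0.58568813, 0.23872704]), 'ee_rot': array([[ 9.37672772e-01, -3.47519133e-01, -4.73431821e-04],
       [-3.47519439e-01, -9.37671441e-01, -1.58368993e-03],
       [ 1.06439055e-04,  1.64950969e-03, -9.99998634e-01]]), 'wrist_force': array([-0.30025206,  0.6632038 ,  0.1751025 ]), 'moment': array([-0.01961137,  0.01280483, -0.0476521 ]), 'gripper_force': 0.0, 'gripper_width': 1.00275295492325}
```

View pics/top0.png

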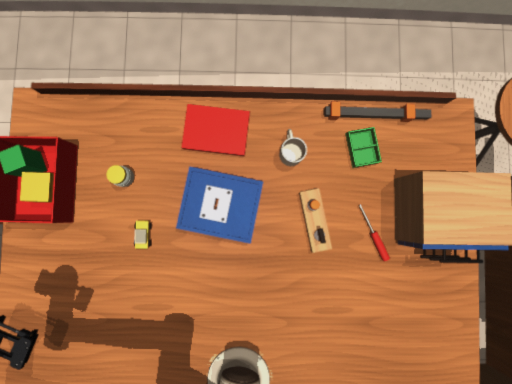

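View pics/scene0.png

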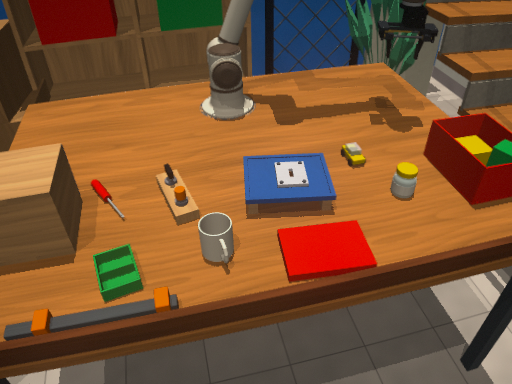

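The top view shows the panel around (220,205) with the dark slot at (217,204). The holder is at (315,220), with the pull at (321,236) and the knob at (314,205).

```bash
cat > h.py <<'E'
import numpy as np,cv2
def ray(c,px,z):
    K=np.array([[c["fx"],0,c["cx"]],[0,c["fy"],c["cy"]],[0,0,1]])
    u=cv2.undistortPoints(np.array(px,float).reshape(-1,1,2),K,np.array(c["dist_coeffs"])).reshape(-1,2)
    T=np.array(c["world_from_camera"]); d=np.c_[u,np.ones(len(u))]@T[:3,:3].T; o=T[:3,3]
    return (o+d*((z-o[2])/d[:,2])[:,None])[:,:2]
def big(mask,roi=None,n=1):
    m=mask.astype(np.uint8)
    if roi: k=np.zeros_like(m);k[roi[1]:roi[3],roi[0]:roi[2]]=1;m=m*k
    cs,_=cv2.findContours(m,cv2.RETR_EXTERNAL,cv2.CHAIN_APPROX_NONE)
    return sorted(cs,key=cv2.contourArea)[::-1][:n]
def rect(c,cnt,z):
    w=ray(c,cnt.reshape(-1,2),z); (x,y),(a,b),t=cv2.minAreaRect((w*1000).astype(np.float32))
    if a<b: a,b,t=b,a,t+90
    return np.round([x,y,a,b,(t+90)%180-90],1)  # mm, long axis angle
E
python3 - <<'E'
import pickle,cv2,numpy as np
from h import *
c=pickle.load(open("c0.pkl","rb"))["top"]
h=cv2.cvtColor(c["pixels"],cv2.COLOR_RGB2HSV);H,S,V=cv2.split(h)
print("panel",rect(c,big((H>105)&(H<125)&(S>120)&(V>60),(170,155,270,250))[0],.057))
p=big((S<60)&(V>150),(190,175,245,230))[0];print("plate",rect(c,p,.067))
print("slot",[ (rect(c,q,.067),cv2.boundingRect(q)) for q in big((V<140)&(S<150),(208,192,226,216),3)])
print("pull",[rect(c,q,.079) for q in big(V<70,(305,222,335,250),2)])
print("knob",[rect(c,q,.072) for q in big((H<15)&(S>180)&(V>150),(300,190,330,215),2)])
E
```

```text
panel [557.2  70.6 235.7 196.3  79.6]
plate [558.8  81.4 105.7  86.  -10.2]
slot [(array([565.3,  81.8,  16.7,   4.6, -12.5]), (215, 199, 3, 6)), (array([547.8,  83.3,   6.3,   6.3, -88.9]), (214, 206, 3, 3))]
pull [array([ 466.9, -246.9,   39.8,   14.7,   11.9])]
knob [array([ 562.3, -227.7,   24.3,   22.4,   45.9])]
```

Call:
servo_tool(targets=[[0.72,-1.12,0,0.04,87],[1.44,-2.24,0,0.08,87],[2.16,-3.36,0,0.12,87],[2.88,-4.48,0,0.15,87],[3.6,-5.6,0,0.18,87]])

```text
time_s: 0.57
tcp_pos: [0.3255, 0.4162, 0.2393]
ee_rot: [[0.985, -0.172, -0.0], [-0.172, -0.985, -0.001], [-0.0, 0.001, -1.0]]
wrist_force: [0.5, -0.6, 0.0]
gripper_width: 1.0
gripper_force: 0.0
```

Call:
servo_tool(targets=[[0.72,-1.12,0,0.04,87],[1.44,-2.24,0,0.08,87],[2.16,-3.36,0,0.12,87],[2.88,-4.48,0,0.15,87],[3.6,-5.6,0,0.18,87]])

```text
time_s: 0.98
tcp_pos: [0.4335, 0.2482, 0.2396]
ee_rot: [[1.0, 0.007, -0.0], [0.007, -1.0, 0.0], [-0.0, -0.0, -1.0]]
wrist_force: [-0.2, 0.1, 0.0]
gripper_width: 0.999
gripper_force: 0.0
```

Call:
servo_tool(targets=[[0.72,-1.12,0,0.04,87],[1.44,-2.24,0,0.08,87],[2.16,-3.36,0,0.12,87],[2.88,-4.48,0,0.15,87],[3.6,-5.6,0,0.19,87]])

```text
time_s: 1.4
tcp_pos: [0.5416, 0.0802, 0.2395]
ee_rot: [[0.981, 0.196, -0.0], [0.196, -0.981, 0.0], [-0.0, -0.0, -1.0]]
wrist_force: [1.2, 0.3, 0.2]
gripper_width: 1.0
gripper_force: 0.0
```

Call:
servo_tool(targets=[[0,0,0,0,87],[0,0,0,0,87],[0,0,0,0,87],[0,0,0,0,87],[0,0,0,0,87]])

```text
time_s: 1.82
tcp_pos: [0.5405, 0.0832, 0.2397]
ee_rot: [[0.981, 0.196, 0.0], [0.196, -0.981, 0.0], [0.0, -0.0, -1.0]]
wrist_force: [-0.1, 1.3, 0.1]
gripper_width: 0.997
gripper_force: 0.0
```

Run:
```python
from station import r
import cv2,pickle
from h import *
c={n:r.capture(n) for n in("wrist","top","scene")}
pickle.dump(c,open("c1.pkl","wb"))
cv2.imwrite("pics/w1.png",c["wrist"]["pixels"][:,:,::-1])
```

```text
(no output)
```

View pics/w1.png

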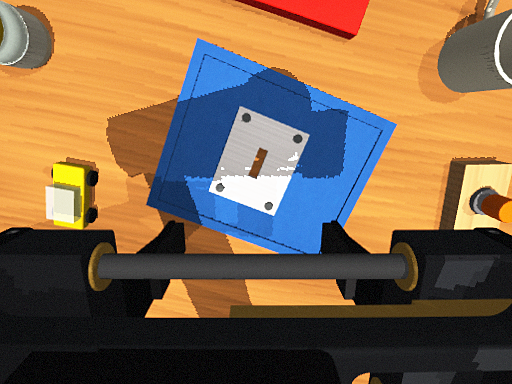

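Call:
servo_tool(targets=[[-0.25,-1.2,0,0,87],[-0.5,-2.4,0,0,87],[-0.75,-3.6,0,0,87],[-1.0,-4.8,0,0,87],[-1.25,-5.5,0,0,87]])

```text
time_s: 2.38
tcp_pos: [0.5028, -0.0848, 0.2398]
ee_rot: [[0.981, 0.194, 0.0], [0.194, -0.981, -0.0], [0.0, 0.0, -1.0]]
wrist_force: [0.1, 0.6, -0.9]
gripper_width: 1.002
gripper_force: 0.0
```

Call:
servo_tool(targets=[[-0.25,-1.2,0,0,87],[-0.5,-2.4,0,0,87],[-0.75,-3.6,0,0,87],[-1.0,-4.8,0,0,87],[-1.2,-5.5,0,0,87]])

```text
time_s: 2.8
tcp_pos: [0.467, -0.2501, 0.2398]
ee_rot: [[0.981, 0.193, 0.0], [0.193, -0.981, -0.001], [0.0, 0.001, -1.0]]
wrist_force: [0.5, -0.7, 0.3]
gripper_width: 0.996
gripper_force: 0.0
```

Call:
servo_tool(targets=[[0,0,0,0,87],[0,0,0,0,87],[0,0,0,0,87],[0,0,0,0,87],[0,0,0,0,87]])

```text
time_s: 3.22
tcp_pos: [0.468, -0.2469, 0.2397]
ee_rot: [[0.981, 0.196, 0.0], [0.196, -0.981, 0.0], [0.0, 0.0, -1.0]]
wrist_force: [-0.6, -0.3, 0.1]
gripper_width: 1.005
gripper_force: 0.0
```

Run:
```python
from station import r
import cv2,pickle
c={n:r.capture(n) for n in("wrist","scene")}
pickle.dump(c,open("c2.pkl","wb"))
cv2.imwrite("pics/w2.png",c["wrist"]["pixels"][:,:,::-1])
print(r.sense()["tcp_pos"],r.sense()["joints"])
```

```text
[ 0.4679232  -0.24706321  0.23962265] [-1.02574824e+01  1.26983182e+01 -1.29528188e+01 -2.09352469e-03
 -6.43415218e+01  1.11538542e+02]
```

View pics/w2.png

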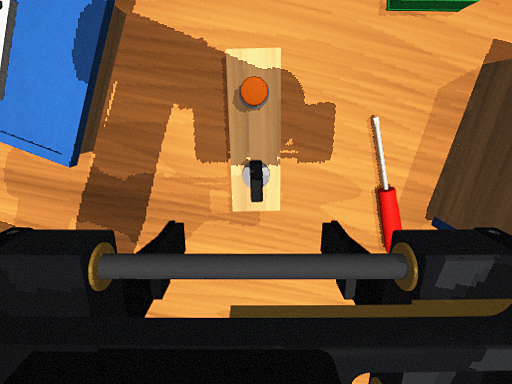

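w1 shows the slot at (259,163) in the plate. w2 shows the pull at (257,180) between the fingers and the knob at (254,91).

Run:
```python
import pickle,cv2
from h import *
for f in("c1.pkl",):
  C=pickle.load(open(f,"rb"))
  c=C["wrist"];H,S,V=cv2.split(cv2.cvtColor(c["pixels"],cv2.COLOR_RGB2HSV))
  m=((H>105)&(H<125)&(S>120)&(V>40)).astype(np.uint8)
  print("panel",rect(c,big(m,(100,20,420,230))[0],.057))
  q=big((S<60)&(V>90),(200,90,320,225))[0];print("plate",rect(c,q,.067))
  print("slot",[(rect(c,q,.067),rect(c,q,.057),cv2.boundingRect(q)) for q in big(S>90,(240,140,285,185),2)])
  cv2.imwrite("pics/slot.png",cv2.resize(c["pixels"][95:225,200:320,::-1],None,fx=4.5,fy=4.5,interpolation=0))
for n in("wrist",):
  c=pickle.load(open("c2.pkl","rb"))[n];H,S,V=cv2.split(cv2.cvtColor(c["pixels"],cv2.COLOR_RGB2HSV))
  q=big(V<70,(235,155,278,207))[0]
  print("pull",rect(c,q,.079),cv2.boundingRect(q))
  q=big((S<70)&(V>90),(235,155,278,207),2);print("collar",[(rect(c,k,.038),cv2.boundingRect(k)) for k in q])
c=pickle.load(open("c2.pkl","rb"))["scene"];H,S,V=cv2.split(cv2.cvtColor(c["pixels"],cv2.COLOR_RGB2HSV))
q=big(V<70,(155,155,185,190))[0];print("scene pull",cv2.boundingRect(q),rect(c,q,.067))
```

```text
panel [557.8  70.3 241.4 200.9  79.5]
plate [559.9  81.8 104.5  84.2 -10.5]
slot [(array([560.6,  81.8,  33.8,  10.1, -10.3]), array([558.9,  81.3,  34.8,  10.4, -10.3]), (249, 148, 18, 30))]
pull [ 469.3 -248.9   48.    18.2   16.9] (245, 160, 18, 42)
collar [(array([ 462.8, -238.9,   25. ,    9.5,   14.6]), (242, 167, 9, 20)), (array([ 470.3, -263. ,   27.3,    8.9,   11.8]), (262, 164, 8, 22))]
scene pull (165, 165, 9, 14) [ 469.  -250.4   68.4   15.5    6. ]
```

View pics/slot.png

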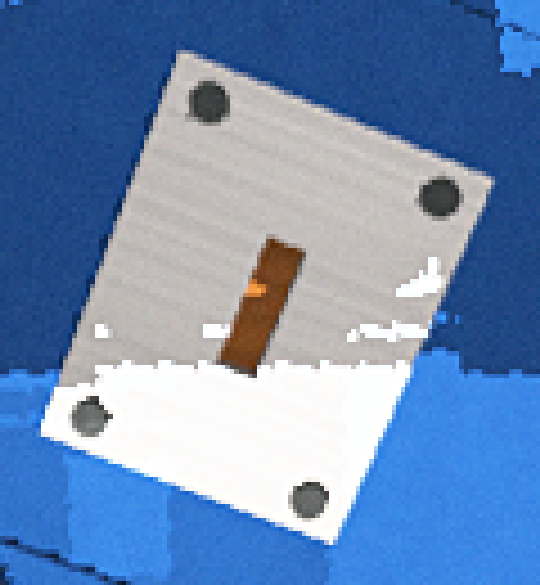

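The slot crop shows a clean slot centred in the plate, near world (560, 82) mm at −10.4°. I'll go lower over the pull for a closer measurement.

Call:
servo_tool(targets=[[0,0,-0.7,0,87],[0,0,-1.4,0,87],[0,0,-2.1,0,87],[0,0,-2.8,0,87],[0,0,-3.2,0,87]])

```text
time_s: 3.73
tcp_pos: [0.4666, -0.247, 0.1413]
ee_rot: [[0.981, 0.194, -0.003], [0.194, -0.981, 0.001], [-0.003, -0.002, -1.0]]
wrist_force: [0.0, 0.0, 0.3]
gripper_width: 1.001
gripper_force: 0.0
```

Call:
servo_tool(targets=[[0,0,0,0,87],[0,0,0,0,87],[0,0,0,0,87],[0,0,0,0,87],[0,0,0,0,87]])

```text
time_s: 4.15
tcp_pos: [0.4683, -0.248, 0.1447]
ee_rot: [[0.981, 0.194, 0.002], [0.194, -0.981, -0.001], [0.002, 0.001, -1.0]]
wrist_force: [-0.1, -1.1, -0.1]
gripper_width: 0.997
gripper_force: 0.0
```

Run:
```python
from station import r
import cv2,pickle
from h import *
c=r.capture("wrist");pickle.dump(c,open("c3.pkl","wb"))
cv2.imwrite("pics/w3.png",cv2.resize(c["pixels"][90:260,170:350,::-1],None,fx=3.3,fy=3.3,interpolation=0))
print(r.sense()["tcp_pos"],np.round(c["world_from_camera"],4))
H,S,V=cv2.split(cv2.cvtColor(c["pixels"],cv2.COLOR_RGB2HSV))
q=big(V<60,(220,100,300,240))[0];print(rect(c,q,.079),cv2.boundingRect(q))
```

```text
[ 0.46812321 -0.24801499  0.14455648] [[ 0.1934 -0.9429 -0.2711  0.5429]
 [-0.9811 -0.1854 -0.0548 -0.233 ]
 [ 0.0014  0.2766 -0.961   0.2893]
 [ 0.      0.      0.      1.    ]]
[ 471.1 -250.    49.4   14.4   14.1] (246, 178, 20, 59)
```

View pics/w3.png

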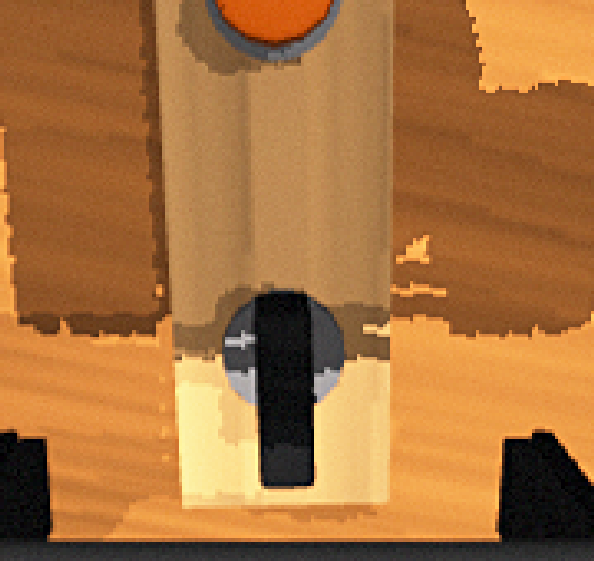

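Run:
```python
import pickle
from h import *
c=pickle.load(open("c3.pkl","rb"))
P=np.array([(155,0),(182,507),(389,504),(392,0)])/3.3+[170,90]
w=ray(c,P,.03)*1000;print(w.round(1))
for a,b in((1,0),(2,3)): d=w[b]-w[a];print("edge ang",np.degrees(np.arctan2(d[1],d[0])))
d=(w[0]-w[1]+w[3]-w[2]);d/=np.hypot(*d);print("pocket",(w[1]+w[2])/2+50*d, np.hypot(*(w[1]-w[2])))
# grip top: -x end corners and side lines in crop
g=np.array([(261,487),(313,485),(307,293),(257,293)])/3.3+[170,90]
v=ray(c,g,.079)*1000;print(v.round(1))
d2=v[3]-v[0]+v[2]-v[1];print("bar ang",np.degrees(np.arctan2(d2[1],d2[0])));d2/=np.hypot(*d2);print("bar c",(v[0]+v[1])/2+23*d2)
# collar circle centre in crop ~ (284,349) bottom z .03-.038
print("collar",ray(c,np.array([(284,349)])/3.3+[170,90],.038)*1000)
```

```text
[[ 555.2 -198.9]
 [ 410.4 -230.7]
 [ 423.7 -293.5]
 [ 567.4 -260.8]]
edge ang 12.376187850310764
edge ang 12.818539480327994
pocket [ 465.84552992 -251.21631596] 64.22219056006651
[[ 444.7 -249.6]
 [ 447.7 -262.2]
 [ 495.6 -250.8]
 [ 493.3 -239.2]]
bar ang 12.750278589162901
bar c [ 468.61238417 -250.84660554]
collar [[ 469.04489015 -251.11760921]]
```

Call:
servo_tool(targets=[[0.02,-0.1,-0.5,0.025,87],[0.02,-0.1,-1.0,0.025,87],[0.02,-0.1,-1.5,0.025,87],[0.02,-0.1,-2.0,0.025,87],[0.02,-0.1,-2.3,0.025,87]])

```text
time_s: 4.62
tcp_pos: [0.4677, -0.2508, 0.0736]
ee_rot: [[0.976, 0.218, -0.001], [0.218, -0.976, 0.0], [-0.001, -0.001, -1.0]]
wrist_force: [-0.2, -0.5, 0.7]
gripper_width: 1.0
gripper_force: 0.0
```

Call:
servo_tool(targets=[[0,0,-0.2,0,87],[0,0,-0.2,0,87],[0,0,-0.2,0,87],[0,0,-0.2,0,87],[0,0,-0.2,0,87]])

```text
time_s: 5.03
tcp_pos: [0.4688, -0.2511, 0.0694]
ee_rot: [[0.976, 0.219, 0.002], [0.219, -0.976, -0.0], [0.002, 0.001, -1.0]]
wrist_force: [-0.1, 0.2, 0.3]
gripper_width: 1.001
gripper_force: 0.0
```

Run:
```python
from station import r
s=r.sense();print(s["tcp_pos"],s["ee_rot"][:,0],s["wrist_force"])
```

```text
[ 0.46883707 -0.25109125  0.06942393] [0.97581702 0.21858255 0.00167474] [-0.08887379  0.16411125  0.33865729]
```

Well placed, so I close the fingers.

Call:
servo_tool(targets=[[0,0,0,0,60],[0,0,0,0,40],[0,0,0,0,30],[0,0,0,0,20],[0,0,0,0,16]])

```text
time_s: 5.45
tcp_pos: [0.4682, -0.2509, 0.0686]
ee_rot: [[0.976, 0.218, 0.0], [0.218, -0.976, -0.0], [0.0, 0.0, -1.0]]
wrist_force: [0.2, -0.2, 0.3]
gripper_width: 0.708
gripper_force: 0.0
```

Call:
servo_tool(targets=[[0,0,0,0,14],[0,0,0,0,10],[0,0,0,0,5],[0,0,0,0,0],[0,0,0,0,0]])

```text
time_s: 5.87
tcp_pos: [0.4682, -0.2509, 0.0685]
ee_rot: [[0.976, 0.218, -0.0], [0.218, -0.976, 0.0], [-0.0, -0.0, -1.0]]
wrist_force: [-0.4, 0.3, 1.1]
gripper_width: 0.322
gripper_force: 0.0
```

Call:
servo_tool(targets=[[0,0,0,0,0],[0,0,0,0,0],[0,0,0,0,0],[0,0,0,0,0],[0,0,0,0,0]])

```text
time_s: 6.28
tcp_pos: [0.4682, -0.2509, 0.0685]
ee_rot: [[0.976, 0.218, -0.0], [0.218, -0.976, 0.0], [-0.0, -0.0, -1.0]]
wrist_force: [0.2, 0.2, -0.3]
gripper_width: 0.158
gripper_force: 30.0
```

Call:
servo_tool(targets=[[0,0,0.3,0,0],[0,0,1.0,0,0],[0,0,1.8,0,0],[0,0,2.6,0,0],[0,0,3.3,0,0]])

```text
time_s: 6.7
tcp_pos: [0.4682, -0.251, 0.1696]
ee_rot: [[0.976, 0.218, 0.001], [0.218, -0.976, -0.0], [0.001, 0.001, -1.0]]
wrist_force: [-0.6, -0.5, -1.0]
gripper_width: 0.156
gripper_force: 30.0
```

Call:
servo_tool(targets=[[0.15,0.5,0,-0.03,0],[0.45,1.6,0,-0.08,0],[0.75,2.7,0,-0.14,0],[1.06,3.8,0,-0.2,0],[1.36,4.9,0,-0.25,0]])

```text
time_s: 7.12
tcp_pos: [0.509, -0.1026, 0.1683]
ee_rot: [[0.999, -0.033, 0.001], [-0.033, -0.999, 0.0], [0.001, -0.0, -1.0]]
wrist_force: [0.3, -0.4, 0.2]
gripper_width: 0.153
gripper_force: 30.0
```

Call:
servo_tool(targets=[[0.3,1.1,0,-0.05,0],[0.6,2.2,0,-0.1,0],[0.9,3.3,0,-0.13,0],[1.2,4.4,0,-0.15,0],[1.5,5.5,0,-0.15,0]])

```text
time_s: 7.53
tcp_pos: [0.5539, 0.0627, 0.1682]
ee_rot: [[0.984, -0.179, 0.0], [-0.179, -0.984, 0.0], [0.0, -0.0, -1.0]]
wrist_force: [0.3, 0.1, -0.8]
gripper_width: 0.157
gripper_force: 30.0
```

Call:
servo_tool(targets=[[0.2,0.69,0,0,0],[0.2,0.69,0,0,0],[0.2,0.69,0,0,0],[0.2,0.69,0,0,0],[0.2,0.69,0,0,0]])

```text
time_s: 7.95
tcp_pos: [0.5595, 0.0807, 0.1677]
ee_rot: [[0.984, -0.18, -0.001], [-0.18, -0.984, -0.0], [-0.0, 0.0, -1.0]]
wrist_force: [-0.3, -0.8, -0.5]
gripper_width: 0.155
gripper_force: 30.0
```

Run:
```python
from station import r
import cv2,pickle
from h import *
c={n:r.capture(n) for n in("wrist","scene","top")};pickle.dump(c,open("c4.pkl","wb"))
a=cv2.resize(c["wrist"]["pixels"][60:260,150:370],None,fx=2.7,fy=2.7,interpolation=0)
b=cv2.resize(c["scene"]["pixels"][120:220,240:340],None,fx=4,fy=4,interpolation=0)
b=b[:, :200] if 0 else b
a=cv2.resize(a,(440,400));cv2.imwrite("pics/w4.png",np.hstack([a,cv2.resize(b,(360,400))])[:,:,::-1])
s=r.sense();print(s["tcp_pos"],s["ee_rot"][:,0],s["wrist_force"])
```

```text
[0.55978352 0.0807362  0.16774543] [ 9.83627433e-01 -1.80213964e-01  1.52967533e-05] [-0.64991625 -0.16454057 -0.5777949 ]
```

View pics/w4.png

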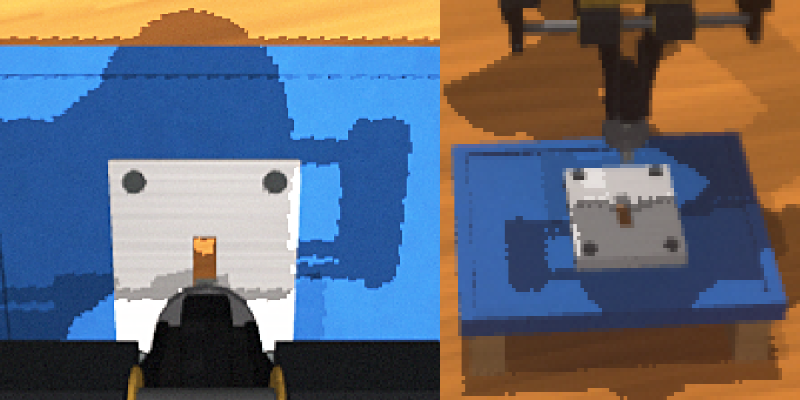

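The wrist view shows the slot's far half, with its centre near crop column 205. The held collar is centred near column 206, and the plate's edges are visible.

Run:
```python
import pickle
from h import *
C=pickle.load(open("c4.pkl","rb"));c=C["wrist"]
H,S,V=cv2.split(cv2.cvtColor(c["pixels"],cv2.COLOR_RGB2HSV))
ex=np.array([.9836,-.1802]);ey=np.array([.1802,.9836])
q=big((S>90)&(H<30),(235,170,270,205))[0].reshape(-1,2)
w=ray(c,q,.067)*1000;print("slot x max",(w@ex).max(),"y lim",(w@ey).min(),(w@ey).max())
for v in range(184,198,4):
  u=q[q[:,1]==v][:,0]; a=ray(c,[(u.min()-.5,v),(u.max()+.5,v)],.067)*1000;print(v,u.min(),u.max(),(a@ey).round(1),(a@ey).mean().round(2))
# plate edges rows 145..165
m=(S<60)&(V>90)
for v in(150,165,180,190):
  u=np.where(m[v,190:310])[0]+190; a=ray(c,[(u.min()-.5,v),(u.max()+.5,v)],.067)*1000;print("plate",v,u.min(),u.max(),(a@ey).round(1),(a@ey).mean().round(2))
u=np.where(m[130:200,225])[0]+130;print("plate far x",(ray(c,[(225,u.min()-.5)],.067)*1000@ex))
np.set_printoptions(linewidth=250)
for v in(206,210,214,218,222,226,230): print(v,V[v,215:297:1].tolist())
t=np.array([.55978,.08074])*1000;print("tcp",t@ex,t@ey)
```

```text
slot x max 554.2200744643762 y lim 176.3378737714354 186.5072141643768
184 247 257 [185.9 175.9] 180.93
188 247 257 [186.  175.9] 180.93
192 247 257 [186.  175.9] 180.94
196 246 257 [186.9 175.9] 181.4
plate 150 204 299 [223.5 139.2] 181.32
plate 165 205 298 [223.3 139.4] 181.35
plate 180 206 298 [223.  138.8] 180.92
plate 190 206 297 [223.5 139.3] 181.39
plate far x [589.45115685]
206 [158, 162, 167, 166, 164, 165, 165, 165, 161, 168, 164, 163, 160, 167, 164, 161, 161, 165, 159, 159, 165, 173, 154, 91, 40, 38, 55, 77, 52, 63, 61, 70, 82, 75, 86, 93, 86, 75, 76, 78, 86, 79, 83, 74, 73, 64, 56, 71, 69, 64, 51, 61, 96, 140, 167, 170, 165, 164, 157, 160, 166, 165, 160, 160, 165, 161, 162, 156, 156, 168, 162, 161, 167, 159, 165, 163, 157, 152, 146, 140, 255, 255]
210 [255, 255, 255, 255, 255, 255, 255, 255, 255, 255, 255, 255, 255, 255, 255, 255, 255, 255, 190, 49, 55, 67, 84, 99, 95, 101, 43, 3, 22, 12, 16, 16, 22, 17, 18, 15, 17, 18, 17, 14, 8, 19, 14, 20, 17, 18, 17, 15, 10, 34, 87, 94, 91, 86, 73, 63, 43, 59, 255, 255, 255, 255, 255, 255, 255, 255, 255, 255, 214, 254, 255, 255, 255, 
[... 1194 characters left out ...]
, 255, 202, 13, 6, 12, 12, 20, 11, 15, 17, 21, 18, 21, 20, 15, 19, 19, 23, 29, 24, 17, 21, 27, 15, 19, 20, 18, 29, 24, 20, 15, 15, 20, 17, 20, 18, 21, 23, 28, 24, 24, 23, 21, 24, 18, 20, 20, 18, 12, 12, 15, 19, 4, 0, 158, 255, 255, 255, 255, 255, 255, 255, 255, 255, 255, 255, 255, 255, 255, 255, 255, 243]
230 [122, 119, 113, 170, 255, 255, 254, 254, 255, 255, 219, 33, 1, 3, 4, 15, 15, 15, 18, 22, 17, 20, 23, 17, 15, 17, 24, 17, 29, 20, 22, 23, 22, 17, 19, 21, 8, 25, 22, 22, 20, 15, 23, 23, 20, 19, 23, 20, 21, 20, 16, 23, 19, 22, 13, 23, 18, 29, 14, 3, 13, 17, 18, 5, 0, 142, 255, 255, 255, 255, 255, 255, 194, 116, 118, 130, 126, 119, 121, 126, 129, 87]
tcp 536.0502600000001 180.28822000000002
```

Run:
```python
import pickle
from h import *
c=pickle.load(open("c4.pkl","rb"))["wrist"]
H,S,V=cv2.split(cv2.cvtColor(c["pixels"],cv2.COLOR_RGB2HSV))
ex=np.array([.9836,-.1802]);ey=np.array([.1802,.9836])
print(V[196:214,250:255].tolist())
z0=.1677-.0495
# collar outline points: top edge of the far side
P=[(237.7,206),(267.5,206),(233.0,210),(272.8,210),(231.2,214),(274.0,214),(229,218),(276.6,218)]
for z in(z0+.019,z0+.011):
  w=ray(c,P,z)*1000; w=np.c_[w@ex,w@ey]
  A=np.c_[2*w,np.ones(len(w))];s=np.linalg.lstsq(A,(w**2).sum(1),rcond=None)[0]
  print(z,w.round(1).tolist(),s[:2],np.sqrt(s[2]+s[0]**2+s[1]**2))
for v in(202,203,204,205): print(v,[(ray(c,[(252.6,v)],z0+h)*1000@ex).round(1) for h in(.011,.019)])
```

```text
[[146, 143, 152, 149, 150], [148, 150, 150, 154, 146], [132, 137, 138, 132, 135], [107, 101, 112, 107, 112], [92, 97, 97, 98, 98], [83, 82, 77, 84, 92], [76, 66, 61, 67, 67], [64, 58, 59, 60, 70], [56, 70, 79, 73, 88], [87, 91, 98, 93, 107], [93, 86, 75, 76, 78], [33, 29, 38, 31, 28], [11, 8, 12, 0, 18], [12, 22, 17, 18, 20], [15, 17, 18, 17, 14], [20, 21, 18, 14, 15], [19, 19, 15, 23, 24], [16, 21, 22, 14, 12]]
0.1372 [[551.8, 190.3], [551.8, 170.5], [549.0, 193.5], [548.9, 167.0], [546.1, 194.7], [546.1, 166.1], [543.3, 196.3], [543.2, 164.3]] [538.65111101 180.33404411] 16.505138764977218
0.12919999999999998 [[549.0, 190.8], [549.0, 170.1], [546.1, 194.1], [546.0, 166.3], [543.1, 195.4], [543.1, 165.4], [540.1, 197.0], [540.1, 163.6]] [535.2841217  180.32790398] 17.260458106899875
202 [array([551.9]), array([554.6])]
203 [array([551.2]), array([553.9])]
204 [array([550.5]), array([553.2])]
205 [array([549.7]), array([552.5])]
```

Call:
servo_tool(targets=[[0.005,0.026,-0.4,0,0],[0.005,0.026,-0.8,0,0],[0.005,0.026,-1.2,0,0],[0.005,0.026,-1.5,0,0],[0.005,0.026,-1.5,0,0]])

```text
time_s: 8.52
tcp_pos: [0.5588, 0.0816, 0.1206]
ee_rot: [[0.984, -0.18, -0.004], [-0.18, -0.984, -0.001], [-0.004, 0.002, -1.0]]
wrist_force: [-0.5, -0.1, -2.2]
gripper_width: 0.157
gripper_force: 30.0
```

Call:
servo_tool(targets=[[0,0,0,0,0],[0,0,0,0,0],[0,0,0,0,0],[0,0,0,0,0],[0,0,0,0,0]])

```text
time_s: 8.93
tcp_pos: [0.5604, 0.0827, 0.1231]
ee_rot: [[0.984, -0.179, 0.001], [-0.179, -0.984, 0.0], [0.001, -0.001, -1.0]]
wrist_force: [0.3, 0.5, -1.0]
gripper_width: 0.16
gripper_force: 30.0
```

Run:
```python
from station import r
from h import *
ex=np.array([.9836,-.1802]);ey=np.array([.1802,.9836])
c=r.capture("wrist");s=r.sense();t=s["tcp_pos"]*1000;print(t,t[:2]@ex,t[:2]@ey,s["ee_rot"][:,0],s["wrist_force"])
m=c["pixels"];cv2.imwrite("pics/w5.png",cv2.resize(m[110:260,160:350,::-1],None,fx=4,fy=4,interpolation=0))
```

```text
[560.31756493  82.6536422  122.99329263] 536.2341705415732 182.26734766957605 [ 9.83894190e-01 -1.78750507e-01  6.91935434e-04] [-0.16299368 -0.32578459 -0.85471748]
```

View pics/w5.png

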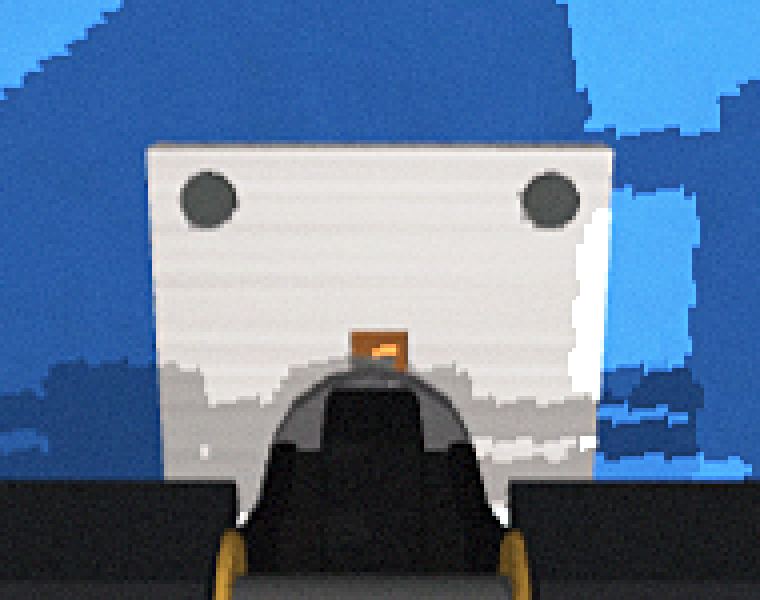

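The slot is about 1.1 mm to the right of the pull (the −y side), so I correct that and descend carefully.

Call:
servo_tool(targets=[[-0.007,-0.036,-0.05,0,0],[-0.007,-0.036,-0.1,0,0],[-0.007,-0.036,-0.15,0,0],[-0.007,-0.036,-0.18,0,0],[-0.007,-0.036,-0.18,0,0]])

```text
time_s: 9.4
tcp_pos: [0.5597, 0.0814, 0.1168]
ee_rot: [[0.984, -0.179, -0.001], [-0.179, -0.984, -0.0], [-0.001, 0.0, -1.0]]
wrist_force: [-0.9, 0.3, -1.5]
gripper_width: 0.157
gripper_force: 30.0
```

Call:
servo_tool(targets=[[0,0,0,0,0],[0,0,-0.02,0,0],[0,0,-0.04,0,0],[0,0,-0.06,0,0],[0,0,-0.08,0,0]])

```text
time_s: 9.82
tcp_pos: [0.56, 0.0815, 0.1147]
ee_rot: [[0.984, -0.179, 0.0], [-0.179, -0.984, 0.0], [0.0, -0.0, -1.0]]
wrist_force: [0.0, -0.0, -1.5]
gripper_width: 0.159
gripper_force: 30.0
```

Call:
servo_tool(targets=[[0,0,0,0,0],[0,0,0,0,0],[0,0,0,0,0],[0,0,0,0,0],[0,0,0,0,0]])

```text
time_s: 10.23
tcp_pos: [0.5599, 0.0815, 0.1148]
ee_rot: [[0.984, -0.179, 0.0], [-0.179, -0.984, 0.0], [0.0, -0.0, -1.0]]
wrist_force: [0.6, 0.4, -0.5]
gripper_width: 0.155
gripper_force: 30.0
```

Call:
servo_tool(targets=[[0,0,-0.02,0,0],[0,0,-0.04,0,0],[0,0,-0.06,0,0],[0,0,-0.08,0,0],[0,0,-0.1,0,0]])

```text
time_s: 10.65
tcp_pos: [0.5599, 0.0815, 0.1117]
ee_rot: [[0.984, -0.179, -0.0], [-0.179, -0.984, -0.0], [-0.0, 0.0, -1.0]]
wrist_force: [0.0, -0.2, -1.2]
gripper_width: 0.158
gripper_force: 30.0
```

Call:
servo_tool(targets=[[0,0,-0.02,0,0],[0,0,-0.04,0,0],[0,0,-0.06,0,0],[0,0,-0.06,0,0],[0,0,-0.06,0,0]])

```text
time_s: 11.07
tcp_pos: [0.5599, 0.0814, 0.1099]
ee_rot: [[0.984, -0.179, -0.0], [-0.179, -0.984, -0.0], [-0.0, 0.0, -1.0]]
wrist_force: [0.1, -0.3, -1.2]
gripper_width: 0.158
gripper_force: 30.0
```

The foot is inside the slot with no contact force. I keep going down against the collar spring.

Call:
servo_tool(targets=[[0,0,-0.05,0,0],[0,0,-0.1,0,0],[0,0,-0.14,0,0],[0,0,-0.18,0,0],[0,0,-0.21,0,0]])

```text
time_s: 11.48
tcp_pos: [0.5599, 0.0815, 0.1039]
ee_rot: [[0.984, -0.179, -0.0], [-0.179, -0.984, -0.0], [-0.0, 0.0, -1.0]]
wrist_force: [-1.6, -0.1, 2.9]
gripper_width: 0.157
gripper_force: 30.0
```

Call:
servo_tool(targets=[[0,0,-0.03,0,0],[0,0,-0.06,0,0],[0,0,-0.09,0,0],[0,0,-0.12,0,0],[0,0,-0.15,0,0]])

```text
time_s: 11.9
tcp_pos: [0.5599, 0.0815, 0.0996]
ee_rot: [[0.984, -0.179, 0.0], [-0.179, -0.984, -0.0], [0.0, 0.0, -1.0]]
wrist_force: [-3.0, -0.5, 6.7]
gripper_width: 0.159
gripper_force: 30.0
```

Call:
servo_tool(targets=[[0,0,-0.02,0,0],[0,0,-0.04,0,0],[0,0,-0.05,0,0],[0,0,-0.05,0,0],[0,0,-0.05,0,0]])

```text
time_s: 12.32
tcp_pos: [0.56, 0.0815, 0.0984]
ee_rot: [[0.984, -0.179, 0.0], [-0.179, -0.984, -0.0], [0.0, 0.0, -1.0]]
wrist_force: [-3.3, 1.4, 7.9]
gripper_width: 0.156
gripper_force: 30.0
```

Call:
servo_tool(targets=[[-0.01,0,-0.02,0,0],[-0.02,0,-0.035,0,0],[-0.02,0,-0.035,0,0],[-0.02,0,-0.035,0,0],[-0.02,0,-0.035,0,0]])

```text
time_s: 12.73
tcp_pos: [0.5599, 0.0815, 0.0977]
ee_rot: [[0.984, -0.178, 0.002], [-0.178, -0.984, 0.0], [0.002, -0.0, -1.0]]
wrist_force: [-4.1, 0.2, 8.1]
gripper_width: 0.156
gripper_force: 30.0
```

Call:
servo_tool(targets=[[0,0,0,-0.05,0],[0,0,0,-0.12,0],[0,0,0,-0.2,0],[0,0,0,-0.28,0],[0,0,0,-0.36,0]])

```text
time_s: 13.15
tcp_pos: [0.561, 0.0817, 0.0981]
ee_rot: [[0.856, -0.516, 0.004], [-0.516, -0.856, 0.0], [0.003, -0.003, -1.0]]
wrist_force: [0.2, -0.3, 7.8]
gripper_width: 0.16
gripper_force: 30.0
```

Call:
servo_tool(targets=[[0,0,-0.01,-0.1,0],[0,0,-0.01,-0.2,0],[0,0,-0.01,-0.3,0],[0,0,-0.01,-0.4,0],[0,0,-0.01,-0.5,0]])

```text
time_s: 13.57
tcp_pos: [0.5613, 0.0818, 0.098]
ee_rot: [[0.503, -0.864, 0.005], [-0.864, -0.503, 0.001], [0.002, -0.004, -1.0]]
wrist_force: [-0.3, -0.5, 7.9]
gripper_width: 0.157
gripper_force: 30.0
```

Call:
servo_tool(targets=[[0,0,0,-0.1,0],[0,0,0,-0.2,0],[0,0,0,-0.3,0],[0,0,0,-0.4,0],[0,0,0,-0.5,0]])

```text
time_s: 13.98
tcp_pos: [0.5613, 0.0818, 0.098]
ee_rot: [[0.027, -1.0, 0.005], [-1.0, -0.027, 0.001], [-0.001, -0.005, -1.0]]
wrist_force: [-0.6, -0.2, 7.1]
gripper_width: 0.161
gripper_force: 30.0
```

Call:
servo_tool(targets=[[0,0,0,-0.1,0],[0,0,0,-0.21,0],[0,0,0,-0.21,0],[0,0,0,-0.21,0],[0,0,0,-0.21,0]])

```text
time_s: 14.4
tcp_pos: [0.5613, 0.0819, 0.098]
ee_rot: [[-0.177, -0.984, 0.005], [-0.984, 0.177, 0.001], [-0.002, -0.005, -1.0]]
wrist_force: [-0.3, 0.4, 7.9]
gripper_width: 0.159
gripper_force: 30.0
```

Run:
```python
from station import r
from h import *
ex=np.array([.9836,-.1802]);ey=np.array([.1802,.9836])
s=r.sense();t=s["tcp_pos"]*1000;print(t,t[:2]@ex,t[:2]@ey,s["ee_rot"][:,0],np.degrees(np.arctan2(*s["ee_rot"][1::-1,0])),s["wrist_force"],s["moment"],s["joints"])
```

```text
[561.32094629  81.86673245  97.97620898] 537.3628975815161 181.6741525633321 [-0.17727585 -0.98415961 -0.00177109] -100.21114188341204 [-0.28854567  0.40097964  7.87941972] [-0.01796608  0.1390496  -0.02672102] [ 24.69664405  24.46941421 -18.50352408   0.09492068 -46.75069726
 -34.97289215]
```

Call:
servo_tool(targets=[[-0.02,0.005,0,0,0],[-0.035,0.006,0,0,0],[-0.035,0.006,0.04,0,0],[-0.035,0.006,0.08,0,0],[-0.035,0.006,0.1,0,0]])

```text
time_s: 14.82
tcp_pos: [0.5612, 0.0819, 0.1011]
ee_rot: [[-0.177, -0.984, 0.007], [-0.984, 0.177, 0.001], [-0.002, -0.007, -1.0]]
wrist_force: [2.1, -1.2, 4.1]
gripper_width: 0.158
gripper_force: 30.0
```

Call:
servo_tool(targets=[[0,0,0.02,0,0],[0,0,0.04,0,0],[0,0,0.05,0,0],[0,0,0.05,0,0],[0,0,0.05,0,0]])

```text
time_s: 15.23
tcp_pos: [0.5593, 0.0821, 0.1013]
ee_rot: [[-0.178, -0.984, 0.002], [-0.984, 0.178, 0.001], [-0.001, -0.002, -1.0]]
wrist_force: [2.7, 0.3, 4.8]
gripper_width: 0.154
gripper_force: 30.0
```

Call:
servo_tool(targets=[[0,0,0.01,0,0],[0,0,0.02,0,0],[0,0,0.03,0,0],[0,0,0.04,0,0],[0,0,0.04,0,0]])

```text
time_s: 15.65
tcp_pos: [0.5582, 0.0818, 0.1019]
ee_rot: [[-0.178, -0.984, -0.0], [-0.984, 0.178, 0.0], [-0.0, 0.0, -1.0]]
wrist_force: [2.9, 0.3, 4.2]
gripper_width: 0.157
gripper_force: 30.0
```

Call:
servo_tool(targets=[[0,0,0.01,0,0],[0,0,0.02,0,0],[0,0,0.03,0,0],[0,0,0.03,0,0],[0,0,0.03,0,0]])

```text
time_s: 16.07
tcp_pos: [0.5581, 0.0818, 0.1025]
ee_rot: [[-0.178, -0.984, -0.001], [-0.984, 0.178, 0.0], [-0.0, 0.001, -1.0]]
wrist_force: [2.6, 2.6, 2.5]
gripper_width: 0.159
gripper_force: 30.0
```

Call:
servo_tool(targets=[[0.02,0,0,0,0],[0.04,0,0,0,0],[0.045,0,0.01,0,0],[0.045,0,0.02,0,0],[0.045,0,0.02,0,0]])

```text
time_s: 16.48
tcp_pos: [0.5583, 0.0814, 0.1025]
ee_rot: [[-0.179, -0.984, -0.003], [-0.984, 0.179, -0.0], [0.001, 0.003, -1.0]]
wrist_force: [-1.0, 2.4, -1.4]
gripper_width: 0.157
gripper_force: 30.0
```

Call:
servo_tool(targets=[[0,0,0,0,0],[0,0,0.01,0,0],[0,0,0.01,0,0],[0,0,0.01,0,0],[0,0,0.01,0,0]])

```text
time_s: 16.9
tcp_pos: [0.5584, 0.0814, 0.1026]
ee_rot: [[-0.179, -0.984, -0.003], [-0.984, 0.179, -0.001], [0.001, 0.003, -1.0]]
wrist_force: [-1.5, 3.7, -6.9]
gripper_width: 0.155
gripper_force: 30.0
```

It's locked: pulling up is resisted at z = 53 mm. Time to release.

Call:
servo_tool(targets=[[0,0,-0.02,0,0],[0,0,-0.02,0,10],[0,0,-0.02,0,20],[0,0,-0.02,0,30],[0,0,-0.02,0,40]])

```text
time_s: 17.32
tcp_pos: [0.5612, 0.0814, 0.1045]
ee_rot: [[-0.177, -0.984, 0.004], [-0.984, 0.177, -0.0], [-0.001, -0.004, -1.0]]
wrist_force: [-0.2, -0.7, 0.6]
gripper_width: 0.298
gripper_force: 0.0
```

Call:
servo_tool(targets=[[0,0,0,0,50],[0,0,0,0,50],[0,0,0,0,50],[0,0,0,0,50],[0,0,0,0,50]])

```text
time_s: 17.73
tcp_pos: [0.5598, 0.0816, 0.1033]
ee_rot: [[-0.178, -0.984, 0.0], [-0.984, 0.178, -0.0], [-0.0, -0.0, -1.0]]
wrist_force: [0.4, 0.0, -0.1]
gripper_width: 0.562
gripper_force: 0.0
```

Call:
servo_tool(targets=[[0,0,0.3,0,50],[0,0,0.8,0,50],[0,0,1.5,0,50],[0,0,2.2,0,50],[0,0,3,0,50]])

```text
time_s: 18.15
tcp_pos: [0.5593, 0.0815, 0.1943]
ee_rot: [[-0.178, -0.984, -0.001], [-0.984, 0.178, -0.0], [0.001, 0.001, -1.0]]
wrist_force: [0.2, -0.4, 0.3]
gripper_width: 0.576
gripper_force: 0.0
```

Call:
servo_tool(targets=[[-0.5,0,0.3,0,50],[-1,0,0.6,0,50],[-1.5,0,0.8,0,50],[-2,0,1,0,50],[-2,0,1,0,50]])

```text
time_s: 18.57
tcp_pos: [0.4981, 0.0815, 0.2255]
ee_rot: [[-0.177, -0.984, 0.002], [-0.984, 0.177, 0.001], [-0.002, -0.002, -1.0]]
wrist_force: [0.6, -0.7, 0.0]
gripper_width: 0.573
gripper_force: 0.0
```

Run:
```python
from station import r
from h import *
c={n:r.capture(n)["pixels"] for n in("scene","top")}
a=cv2.resize(c["scene"][110:220,230:350],(400,367));b=cv2.resize(c["top"][160:250,170:270],(400,367))
cv2.imwrite("pics/w6.png",np.hstack([a,b])[:,:,::-1]);print(r.sense()["wrist_force"])
```

```text
[ 0.98046396  0.00411102 -0.08245049]
```

View pics/w6.png

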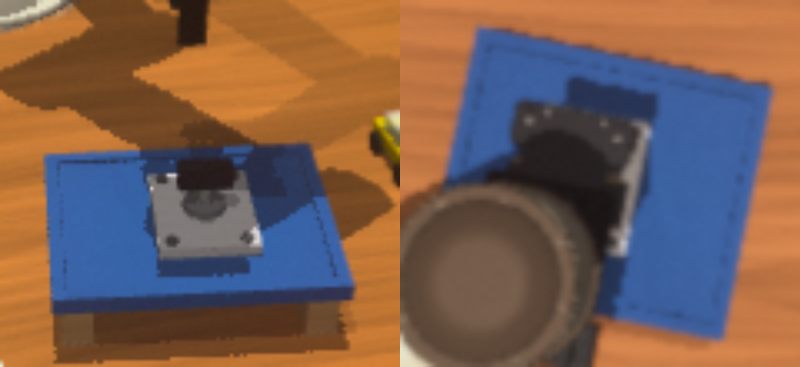

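The scene view shows the pull upright in the plate, with its bar across the slot near (205,175) and its collar on the plate. The gripper is clear, so I hand in.

```bash
python3 -c "
from station import r
print(r.finish_job())"
```

```text
the job is handed in; nothing more can be done
None
```

The black pull is locked across the slot in the keeper plate and released, and the job is handed in at about 19 s; the measured wrist force stayed under 10 N, the knob and other objects were not touched, and no score came back.

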